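# Key the tab collar onto the stone grinder's spindle

## Robot

A 6-joint arm with a two-finger parallel gripper is mounted at the origin on the work surface. World frame = base frame: x ahead of the robot, y to its left, z up, the work surface at z = 0. Lengths are in mm, angles in rad, forces in N, time in s.
With the tool pointing down it reaches from about 350 to 975 mm from the base axis. Payload 7.1 kg.
Tool frame: the origin (TCP) lies midway between the tips of the shut fingers; the grasp point (between the pads) lies 19 mm behind it (ctrl.pinch_z is the distance from the TCP to the grasp point, in mm); z points along the fingers, y is the direction in which the jaws open and shut (so a half turn about z gives the same grasp; the last joint's range is limited). The gripper opens to 88 mm and grips with 3 to 60 N. Pads are 20 mm wide; open, the fingers measure 115 mm over their backs; the gripper's body (75 mm by 178 mm) begins 61 mm behind the grasp point.
Start: joints at [1.259, 0.423, 1.63, -0, 1.089, -0.019], TCP at [180.365, 598.392, 222.675] pointing down, gripper open.
Joint ranges: [-3, 3], [-0.9, 2.11], [0.09, 2.58], [-1.31, 4.45], [0.11, 2.69], [-2.54, 2.54]. Speed limits (rad/s): [2.39, 2.39, 3.01, 3.14, 3.14, 3.14].

## Interface

Orientations are given as a 3x3 rotation matrix whose columns are the frame's x, y, z axes.
In Python, from cell import ctrl gives the robot as it stands.
- The arm moves only by the tool servo_tool, never from a script. Its argument "plan" is one flat list of numbers, 4 for each row, row after row: the shift along the tool's x, y, z in mm, then the turn about the tool's z in degrees. A call has 1 to 8 rows; each row is the pose to reach, as a shift and turn from the pose measured when the call began, along the tool's axes at that moment; what a row does not reach only later rows make up. A row lasts 1/12 s, in which the tool goes at most 41.7 mm and 7.16 degrees, less where a joint would pass 70% of its speed; a pose out of reach is approached as far as the arm can. A call with a gripper value outside its range is refused whole. "grip" is the gripper's target within -1 to 1 (fully open at 1, half-way at 0, shut at -1), set as the call begins (left out, the last holds). The fingers move at their own pace and stop on an object; "grip_force" is the grip in N (left out, the last holds). Time passes only in rows, so rows that repeat a pose let the fingers close. It gives the time, the measured TCP pose, the force and the opening at its end, in the units of the state.
- ctrl.state(): the state, without advancing time (a new reading comes with each control period).
- ctrl.capture(name): name is "scene" or "top" or "wrist"; returns a dict with "frame" (384x512x3 uint8, red, green, blue), "z_map" (384x512 float32, mm along the optical axis (not along the pixel's ray), 0 where there is no reading), "fx", "fy", "cx", "cy" (pixels), "position" and "attitude" of the camera in the world; the wrist camera has in their place "tool_from_camera" (4x4, takes a point from camera to tool coordinates, whose origin is the TCP and whose axes are the flange's). Camera axes: x right, y up, looking along -z (the intrinsics and any distortion apply to the point x, -y, -z); pixel columns grow to the right and rows downward; lengths in mm; the calibration is good to about 2 mm. A picture is of the moment at which its call begins: read the wrist's pose just before it.
- ctrl.close_job(): hands the job in, once; it reports no verdict.
The state is a dict: "time_s": time; "qpos": joint angles; "joint_velocities": joint speeds; "tau": joint torques, N m; "eef_pos": TCP position; "orientation": TCP orientation; "wrist_force": force on the tool from outside, world axes, zero at the start; "moment": the same for the moment, N m; "width": opening from 0.0 (shut) to 1.0 (fully open).
Only numpy, scipy, OpenCV 4.12 (cv2) and the standard library are available. Lean on these libraries where they do the work, as an engineer would, in place of code of your own. Each camera call takes 0.05 s, during which the arm holds its last target. There are 200 camera calls.

## Task

Get the bench stone grinder ready for its disc: pick the steel tab collar off the plywood board and slide it, bore down the way it lies, gently over the upright spindle (lower it, do not drop it) until its two tabs rest on the raised rim round the spindle's foot. Then turn it under light pressure until the tabs fall into the two keyways in the rim, and push it fully home, flat on the seat; let go of it and leave it there. Go by feel: never force the collar against the grinder (about 10 N is plenty, 45 N is too much), and leave the ink tin, the gum jar and the brush alone.

Things in the scene. Friction and masses are not known exactly. Their poses are not given: they have to be found in the camera images.
- collar_mid (a point): centre of the loose tab collar: a steel ring 44 mm outside diameter, 22 mm through bore, 30 mm tall. The point is on the bore axis, 15 mm above the underside; z up along the bore. Two equal tabs at its foot point along its +x and -x: 8 mm wide, reaching 32 mm from the axis, 10 mm tall, level with the underside (same after a half turn). Lies flat on the board.
- collar: the same collar (about 0.27 kg), origin at the centre of its underside, same axes. Grip it across its own y, by the upper part: when it is home the rim reaches 10 mm up from its underside, so keep the fingertips 12 mm or more above the underside.
- head: the fixed drive head of the stone grinder: a green block 140 x 140 x 40 mm high, carrying seat, rim and spindle on its centre line; origin at the centre of its underside, z up along the spindle axis. With the tabs riding on the rim the collar's middle is 71 mm above this origin; fully home, flat on the seat, 61 mm.
- seat (a point): point on the spindle axis level with the flat seat, 46 mm above the head's origin, axes of the head. The seat is a bright metal disc of 80 mm diameter under the dark rim. A plain bright spindle, 20 mm diameter with a tapered nose, stands on it, 52 mm tall.
- rim_top (a point): point on the spindle axis level with the top of the raised rim round the seat, 10 mm above the seat, axes of the head. Rim: inside radius 25 mm, outside 36 mm. Two keyways 10 mm wide cut through it on opposite sides, down to the seat. The line through them is NOT given by this pose: it lies anywhere within 0.55 rad either side of the head's x axis.
- nose (a point): tip of the spindle, 98 mm above the head's origin, axes of the head. Spindle, seat and rim turn as one piece but are braked: they hold still under light turning and give only above about 0.4 N m.
- board: fixed plywood parts board, 180 (x) x 150 (y) x 18 mm high; origin at the centre of its underside; the collar starts on it.
- ink_tin: closed dark tin of ink, 72 mm diameter, 65 mm high, beyond the work; bystander. Origin at the centre of its underside.
- gum_jar: amber glass jar, 60 mm diameter, 85 mm high, at the left of the work; bystander. Origin at the centre of its underside.
- brush: brush lying flat at the right of the work, long axis along its x; bystander. Origin under its middle.
There are look-alikes about, which are no part of the job. Leave any green or purple look-alike of the collar alone.

How it is judged (in metres and radians):
On the way:
1. the collar is round the spindle, upright, lowered on it but not yet dropped into the keyways (horizontal distance between collar_mid and head below 0.004 m and angle between collar's own z axis and vertical below 0.15 rad and z of collar_mid in the frame of head between 0.067 and 0.1 m), for 0.2 s.
At the end, for the whole second after the job is handed in: The collar sits fully home on the spindle seat with its tabs in the keyways: its middle within 3 mm of the spindle axis and no more than 63 mm above the head's underside (61 mm is home, 71 mm is riding on the rim), tilted less than 0.06 rad, released and at rest (horizontal distance between collar_mid and head below 0.003 m and z of collar_mid in the frame of head between 0.058 and 0.063 m and angle between collar's own z axis and vertical below 0.06 rad and contact force between the fingers and collar below 0.2 N and linear speed of collar below 0.01 m/s); the robot touches nothing.
It fails at once if the collar is forced against the grinder with more than 45 N (contact force between collar and head above 45 N).
It fails at once if the ink tin is displaced by more than 20 mm (distance of ink_tin from where it was at the start of the episode above 0.02 m).
It fails at once if the gum jar is displaced by more than 20 mm (distance of gum_jar from where it was at the start of the episode above 0.02 m).
It fails at once if the brush is displaced by more than 20 mm (distance of brush from where it was at the start of the episode above 0.02 m).
It also fails if it takes over 72 s, if anything falls off the work surface, if the arm or the gripper's body presses on something with over 40 N, if the wrist force passes 120 N, or if a joint passes its speed limit or range.

## Working session

There is one attempt and no reset: what is moved stays moved. The work goes in short steps, Python scripts to look and compute and a tool call to move; the robot and the scene stay as the last step left them, time stands still between calls to the robot, and variables do not carry over. Pictures are saved under pics/ and viewed, about 8 in all and at most 12, crops included, and the job is handed in when it is done.

Besides the shell and the picture viewer there is one more tool, called after ">>>" as name(argument=value, ...) on one line, values as JSON. servo_tool: Moves the arm, as the interface text tells. Its arguments: {"type":"object","properties":{"plan":{"type":"array","items":{"type":"number"}},"grip":{"type":"number"},"grip_force":{"type":"number"}},"required":["plan"]}

```bash
mkdir -p pics; ls
cat > h.py <<'E'
import numpy as np, cv2, json
from cell import ctrl
def cap(n):
    s=ctrl.state(); c=ctrl.capture(n); return s,c
def world(s,c):
    z=c["z_map"]; v,u=np.mgrid[0:z.shape[0],0:z.shape[1]]
    P=np.stack([(u-c["cx"])/c["fx"]*z,-(v-c["cy"])/c["fy"]*z,-z],-1)
    if "position" in c: return P@np.array(c["attitude"]).T+np.array(c["position"])
    T=np.array(c["tool_from_camera"]); P=P@T[:3,:3].T+T[:3,3]
    return P@np.array(s["orientation"]).T+np.array(s["eef_pos"])
def save(n,im): cv2.imwrite("pics/"+n,cv2.cvtColor(im,cv2.COLOR_RGB2BGR))
E
python3 - <<'E'
from h import *
for n in("top","scene"):
    s,c=cap(n); np.savez(n,W=world(s,c),f=c["frame"],z=c["z_map"]); save(n+".png",c["frame"]); print({k:v for k,v in c.items() if k not in("frame","z_map")})
print(s)
E
```

```text
pics
{'fx': 388.003646108192, 'fy': 388.003646108192, 'cx': 253.16922402292323, 'cy': 193.35191116732204, 'position': array([ 521.34184483,  -27.20170874, 1141.99772394]), 'attitude': array([[-0.01613091,  0.99771965, -0.06553845],
       [-0.99962836, -0.01753297, -0.02087438],
       [-0.02197586,  0.06517737,  0.99763168]])}
{'fx': 480.7810020263542, 'fy': 480.7810020263542, 'cx': 258.7108620918695, 'cy': 193.04142207184938, 'position': array([1189.8724893 , -701.73836483,  846.4590072 ]), 'attitude': array([[ 0.7671487 , -0.40065511,  0.50095744],
       [ 0.64144698,  0.48565143, -0.59387579],
       [-0.00535133,  0.77692868,  0.62956588]])}
{'time_s': 0.05, 'qpos': array([ 1.25899628e+00,  4.23815636e-01,  1.63067864e+00,  9.13380170e-06,
        1.08858989e+00, -1.89967243e-02]), 'joint_velocities': array([ 0.00069503, -0.00192046, -0.00255841,  0.00098449,  0.0018246 ,
       -0.00201845]), 'tau': array([ 2.25323980e-03, -5.46081233e+01, -2.74618506e+01,  6.46939175e-02,
        1.86858902e-02, -1.86731450e-05]), 'eef_pos': array([180.20144785, 597.88680239, 221.92189331]), 'orientation': array([[-9.57437261e-01,  2.88641083e-01, -4.65256599e-04],
       [ 2.88641456e-01,  9.57436213e-01, -1.41711243e-03],
       [ 3.64166491e-05, -1.49108859e-03, -9.99998888e-01]]), 'wrist_force': array([-0.24125397, -0.49901204, -0.20076689]), 'moment': array([ 0.02467946,  0.070604  , -0.00854594]), 'width': 0.9979118142801965}
```

View pics/top.png

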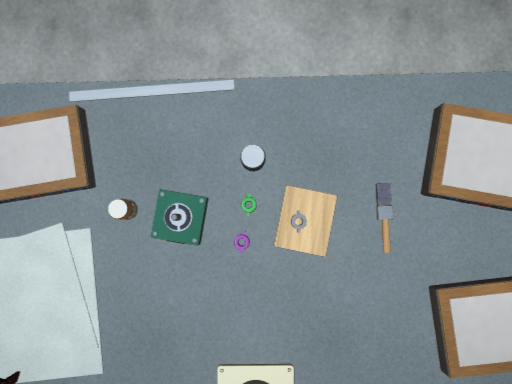

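The top view shows the steel collar on the board at about (298,221). The look-alikes are green at (249,204) and purple at (242,242), both on the table. The head is at (180,217), the jar at (121,209), the tin at (253,157) and the brush at (386,215). I choose the grey one on the plywood and will check it in a crop.

Run:
```python
from h import *
d=np.load("top.npz"); W,f=d["W"],d["f"]
a=cv2.resize(f[180:265,270:345],None,fx=5,fy=5,interpolation=cv2.INTER_CUBIC)
b=cv2.resize(f[180:265,140:215],None,fx=5,fy=5,interpolation=cv2.INTER_CUBIC)
save("crop1.png",np.hstack([b,a]))
for n in("top","scene"):
    W=np.load(n+".npz")["W"]; ok=np.isfinite(W).all(-1)&(np.load(n+".npz")["z"]>0)
    P=W[ok]
    print(n,"table z",np.median(P[(abs(P[:,2])<8)][:,2]))
    # collar: z 40..60 near board
    W0=np.load("top.npz")["W"]; p0=W0[221,306]; h0=W0[235,165]; print(p0,h0)
    q=P[(np.hypot(*(P[:,:2]-W0[221,298,:2]).T)<50)&(P[:,2]>40)&(P[:,2]<60)]
    print("collar top",len(q),q.mean(0),q.min(0),q.max(0))
    q=P[(np.hypot(*(P[:,:2]-W0[217,180,:2]).T)<110)&(P[:,2]>34)&(P[:,2]<45)]
    if len(q): print("head",cv2.minAreaRect(q[:,:2].astype(np.float32)),len(q),np.median(q[:,2]))
    q=P[(np.hypot(*(P[:,:2]-W0[217,180,:2]).T)<60)&(P[:,2]>70)]
    print("spindle",len(q),q.mean(0) if len(q) else 0, q.max(0) if len(q) else 0)
    q=P[(np.hypot(*(P[:,:2]-W0[217,180,:2]).T)<60)&(P[:,2]>52)&(P[:,2]<60)]
    print("rim",len(q),q.mean(0),cv2.minEnclosingCircle(q[:,:2].astype(np.float32)))
    q=P[(np.hypot(*(P[:,:2]-p0[:2]).T)<130)&(P[:,2]>14)&(P[:,2]<22)]
    print("board",cv2.minAreaRect(q[:,:2].astype(np.float32)),len(q))
```

```text
top table z -0.20556371195857537
[ 512.90857785 -151.19343451   48.48842788] [479.54924239 248.44390712  39.42201149]
collar top 145 [ 512.95462894 -131.46899024   47.10292077] [ 493.49506879 -151.96099566   40.94402801] [ 532.97423852 -109.53506693   52.39415038]
head ((530.1945190429688, 209.60784912109375), (139.99942016601562, 139.84234619140625), 79.529296875) 1861 39.47179799192759
spindle 52 [530.04559429 207.31131311  92.1954301 ] [538.06535245 219.10886571 102.22258777]
rim 226 [530.00653676 208.175406    55.31051444] ((530.484130859375, 209.93321228027344), 36.32788848876953)
board ((514.4765625, -153.84234619140625), (150.21987915039062, 179.6602020263672), 77.53025817871094) 2848
scene table z -1.0682138883413472
[ 512.90857785 -151.19343451   48.48842788] [479.54924239 248.44390712  39.42201149]
collar top 167 [ 517.98450938 -132.50265834   45.59336327] [ 493.4580936  -152.05649235   40.07953081] [ 538.00171803 -110.29490017   51.18949275]
head ((532.8295288085938, 209.4119873046875), (141.95599365234375, 143.69187927246094), 79.29786682128906) 1052 38.621932809331895
spindle 68 [536.18124485 205.87746371  86.33106004] [543.48038932 216.6682382   99.3397529 ]
rim 151 [536.48156607 205.25338939  55.03136311] ((536.7931518554688, 209.6688995361328), 40.45797348022461)
board ((518.4044799804688, -154.1022186279297), (151.2924041748047, 185.48207092285156), 77.36577606201172) 2755
```

View pics/crop1.png

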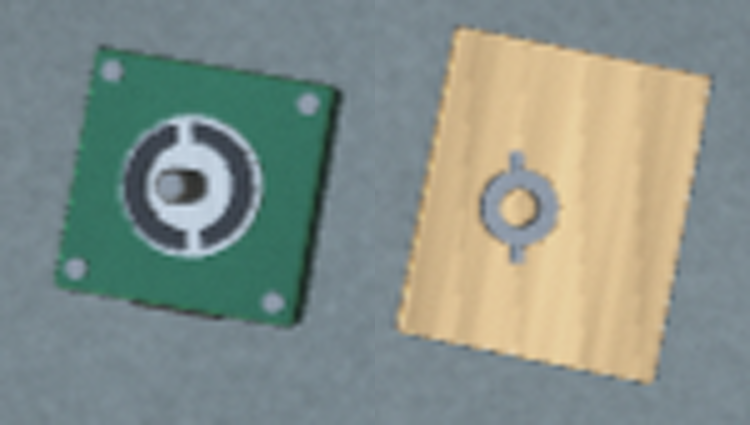

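The picked collar is grey steel with its tabs along world x, at about (513,-131). The keyways are visible at crop (188,132) and (194,238), about +6° from world x. I'll move over the head and take a wrist view.

>>> servo_tool(plan=[-447,-270,-30,-17,-447,-270,-30,-17,-447,-270,-30,-17,-447,-270,-30,-17,-447,-270,-30,-17,-447,-270,-30,-17,-447,-270,-30,-17,-447,-270,-30,-17], grip=1)

```text
time_s: 0.77
eef_pos: [403.1, 350.5, 241.5]
orientation: [[-1.0, -0.004, -0.001], [-0.004, 1.0, -0.002], [0.001, -0.002, -1.0]]
wrist_force: [0.6, -0.4, 0.6]
width: 1.0
```

```bash
cat >> h.py <<'E'
def to(xyz,yaw):  # yaw: world angle (deg) of tool y
    s=ctrl.state(); R=np.array(s["orientation"]); d=np.array(xyz)-s["eef_pos"]
    cur=np.degrees(np.arctan2(R[1,1],R[0,1]))
    print("pos",np.round(s["eef_pos"],1),"yaw",round(cur,2),"t",s["time_s"],"F",np.round(s["wrist_force"],1),"M",np.round(s["moment"],2),"w",round(s["width"],3),"Rz",np.round(R[:,2],4))
    print("plan",np.round(R.T@d,1),"turn",round(-((yaw-cur+180)%360-180),2))
E
python3 -c "
from h import *
to((530,209,260),90)
c=ctrl.capture('wrist');print(np.round(c['tool_from_camera'],3))"
```

```text
pos [403.1 350.5 241.5] yaw 90.23 t 0.7667 F [ 0.6 -0.4  0.6] M [ 0.05 -0.03  0.02] w 1.0 Rz [-7.0e-04 -1.6e-03 -1.0e+00]
plan [-126.3 -142.   -18.4] turn 0.23
[[  -0.       0.96     0.282   77.418]
 [   1.       0.      -0.       0.814]
 [  -0.       0.282   -0.96  -162.073]
 [   0.       0.       0.       1.   ]]
```

>>> servo_tool(plan=[-126,-142,-18,0,-126,-142,-18,0,-126,-142,-18,0,-126,-142,-18,0,-126,-142,-18,0,-126,-142,-18,0,-126,-142,-18,0])

```text
time_s: 1.4
eef_pos: [534.2, 203.2, 260.3]
orientation: [[-1.0, 0.002, 0.001], [0.002, 1.0, -0.003], [-0.001, -0.003, -1.0]]
wrist_force: [-0.4, 0.4, -0.4]
width: 0.995
```

Run:
```python
from h import *
s,c=cap("wrist"); np.savez("wh",W=world(s,c),f=c["frame"],z=c["z_map"],eef=s["eef_pos"],R=s["orientation"],T=c["tool_from_camera"],K=[c["fx"],c["fy"],c["cx"],c["cy"]]); save("wh.png",c["frame"])
W=world(s,c);P=W[c["z_map"]>0]; c0=np.array([530,209])
r=np.hypot(*(P[:,:2]-c0).T)
q=P[(r<110)&(P[:,2]>34)&(P[:,2]<43)]; print("head",cv2.minAreaRect(q[:,:2].astype(np.float32)),np.median(q[:,2]))
q=P[(r<45)&(P[:,2]>53)&(P[:,2]<60)]; print("rim",len(q),cv2.minEnclosingCircle(q[:,:2].astype(np.float32)),np.median(q[:,2]))
q=P[(r<25)&(P[:,2]>92)]; print("nose",len(q),q.mean(0),q.max(0))
to((513,-131,260),90)
```

```text
head ((532.0791625976562, 211.89468383789062), (140.13450622558594, 140.34164428710938), 79.5372314453125) 39.898236154420005
rim 1657 ((531.8812866210938, 211.86973571777344), 36.32881164550781) 55.94477062337796
nose 3399 [510.0721341  209.24181635 335.79240827] [540.58859191 226.35455155 360.03521274]
pos [533.3 204.1 260.2] yaw 89.98 t 1.45 F [-0.7  0.7  0.3] M [0.06 0.03 0.04] w 1.0 Rz [ 8.0e-04 -3.5e-03 -1.0e+00]
plan [  20.2 -335.1    1.3] turn -0.02
```

View pics/wh.png

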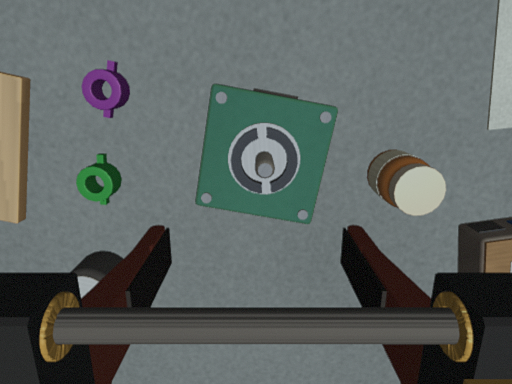

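The wrist view shows the rim at (264,158), with keyways at the top (263,131) and bottom (266,186). I'll re-measure settled and get the keyway angle from depth.

```bash
cat > meas.py <<'E'
from h import *
def circ(q):
    r=cv2.minEnclosingCircle(q[:,:2].astype(np.float32)); return np.round(r[0],2),round(r[1],2)
def head():
    s,c=cap("wrist"); W=world(s,c);P=W[c["z_map"]>0]
    r=np.hypot(*(P[:,:2]-[531,210]).T)
    q=P[(r<110)&(P[:,2]>34)&(P[:,2]<43)]; print("head",cv2.minAreaRect(q[:,:2].astype(np.float32)))
    q=P[(r<45)&(P[:,2]>53)&(P[:,2]<60)]; C,_=circ(q); print("rim",C,_,np.median(q[:,2]))
    q=P[(r<25)&(P[:,2]>90)&(P[:,2]<105)]; print("nose",len(q),q.mean(0),q.max(0))
    d=P[:,:2]-C; rr=np.hypot(*d.T); k=(rr>27)&(rr<34)&(P[:,2]<51)&(P[:,2]>42); d=d[k]; a=np.arctan2(d[:,1],d[:,0])
    for sg in(1,-1):
        m=sg*np.cos(a)>.7; aa=np.arctan2(sg*d[m,1],sg*d[m,0]); print("key",sg,m.sum(),np.degrees(aa.mean()),np.degrees(np.percentile(aa,[5,95])))
def collar(c0=(513,-131),zb=18):
    s,c=cap("wrist"); W=world(s,c);P=W[c["z_map"]>0]
    r=np.hypot(*(P[:,:2]-c0).T)
    q=P[(r<45)&(P[:,2]>zb+26)&(P[:,2]<zb+34)]; C,R=circ(q); print("collar",C,R,np.median(q[:,2]),len(q))
    d=P[:,:2]-C; rr=np.hypot(*d.T); k=(rr>24)&(rr<35)&(P[:,2]>zb+5)&(P[:,2]<zb+14); d=d[k]; a=np.arctan2(d[:,1],d[:,0])
    for sg in(1,-1):
        m=sg*np.cos(a)>.7; aa=np.arctan2(sg*d[m,1],sg*d[m,0]); print("tab",sg,m.sum(),np.degrees(aa.mean()),np.degrees(np.percentile(aa,[5,95])))
    save("wc.png",c["frame"][40:300,120:420])
E
python3 -c "
from meas import *
to((513,-131,260),90)
head();to((513,-131,260),90)"
```

```text
pos [533.3 204.1 260.2] yaw 89.98 t 1.45 F [-0.7  0.7  0.3] M [0.06 0.03 0.04] w 1.0 Rz [ 8.0e-04 -3.5e-03 -1.0e+00]
plan [  20.2 -335.1    1.3] turn -0.02
head ((531.9234619140625, 211.96621704101562), (140.27244567871094, 139.8548126220703), 79.5016860961914)
rim [532.12 211.92] 36.51 55.96453311891702
nose 307 [530.60803041 211.90127943  96.05510672] [541.21434753 221.42027764  99.93280822]
key 1 51 4.869247844441247 [-3.16940893 13.08877174]
key -1 60 4.516472099650114 [-4.43851153 12.88602166]
pos [532.8 204.7 260.1] yaw 90.06 t 1.5 F [-0.4 -0.5  0.6] M [ 0.06 -0.01  0.02] w 0.997 Rz [ 6.0e-04 -3.6e-03 -1.0e+00]
plan [  20.1 -335.7    1.3] turn 0.06
```

>>> servo_tool(plan=[20,-335,0,0,20,-335,0,0,20,-335,0,0,20,-335,0,0,20,-335,0,0,20,-335,0,0,20,-335,0,0,20,-335,0,0])

```text
time_s: 2.17
eef_pos: [512.5, -128.4, 261.3]
orientation: [[-1.0, -0.004, 0.0], [-0.004, 1.0, -0.003], [-0.0, -0.003, -1.0]]
wrist_force: [1.0, -0.7, 0.4]
width: 0.999
```

>>> servo_tool(plan=[0,-10,0,0,0,-10,0,0,0,-10,0,0,0,-10,0,0])

```text
time_s: 2.5
eef_pos: [512.5, -136.3, 261.1]
orientation: [[-1.0, -0.005, -0.0], [-0.005, 1.0, -0.003], [0.0, -0.003, -1.0]]
wrist_force: [0.2, 0.3, 0.5]
width: 1.001
```

```bash
python3 -c "
from meas import *
collar()
to((513,-131,31),90)"
```

```text
collar [ 514.01 -129.51] 21.82 47.8656843045448 895
tab 1 26 -1.0256223902018995 [-7.23722829  4.51123399]
tab -1 49 -1.0131008800049355 [-8.14235289  6.0584964 ]
pos [ 512.6 -136.3  261.2] yaw 90.34 t 2.55 F [1.2 1.  0.1] M [-0.01 -0.01  0.  ] w 1.0 Rz [-0.     -0.0027 -1.    ]
plan [ -0.4   5.9 230.1] turn 0.34
```

View pics/wc.png

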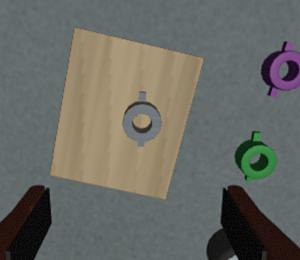

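The crop shows the steel collar on the board at (142,121), with its tabs nearly along x. Green and purple are well clear at (257,158) and (285,70). I'll descend to grip height.

>>> servo_tool(plan=[-1,6,60,1.3,-1,6,100,1.3,-1,6,140,1.3,-1,6,175,1.3,-1,6,205,1.3,-1,6,220,1.3,-1,6,230,1.3,-1,6,230,1.3])

```text
time_s: 3.22
eef_pos: [512.6, -129.2, 29.3]
orientation: [[-1.0, 0.015, -0.003], [0.015, 1.0, -0.002], [0.003, -0.002, -1.0]]
wrist_force: [-0.1, 0.4, -0.7]
width: 1.003
```

```bash
python3 -c "
from meas import *
to((513.5,-130.5,31.5),89)"
```

```text
pos [ 512.6 -129.2   29.3] yaw 89.15 t 3.2167 F [-0.1  0.4 -0.7] M [ 0.01  0.03 -0.  ] w 1.003 Rz [-0.0034 -0.0017 -1.    ]
plan [-0.9 -1.3 -2.2] turn 0.15
```

>>> servo_tool(plan=[-1,-1,-3,0,-1,-1,-3,0,-1,-1,-3,0])

```text
time_s: 3.47
eef_pos: [515.1, -130.2, 34.1]
orientation: [[-1.0, 0.014, -0.0], [0.014, 1.0, -0.003], [0.0, -0.003, -1.0]]
wrist_force: [0.3, -0.2, -1.2]
width: 1.001
```

>>> servo_tool(plan=[0,0,0,0,0,0,0,0,0,0,0,0,0,0,0,0,0,0,0,0,0,0,0,0,0,0,0,0,0,0,0,0], grip=-1, grip_force=20)

```text
time_s: 4.13
eef_pos: [515.0, -130.2, 34.0]
orientation: [[-1.0, 0.014, -0.0], [0.014, 1.0, -0.002], [0.0, -0.003, -1.0]]
wrist_force: [1.0, 0.8, 0.9]
width: 0.497
```

>>> servo_tool(plan=[0,0,0,0,0,0,0,0,0,0,0,0,0,0,0,0])

```text
time_s: 4.47
eef_pos: [515.0, -130.2, 34.0]
orientation: [[-1.0, 0.014, -0.0], [0.014, 1.0, -0.002], [0.0, -0.002, -1.0]]
wrist_force: [-0.7, 0.2, 0.9]
width: 0.499
```

```bash
python3 -c "
from meas import *
to((513.5,-130.5,31.5),89)"
```

```text
pos [ 515.  -130.2   34. ] yaw 89.18 t 4.4667 F [-0.7  0.2  0.9] M [-0.01  0.06 -0.01] w 0.499 Rz [-4.0e-04 -2.5e-03 -1.0e+00]
plan [ 1.5 -0.3  2.5] turn 0.18
```

>>> servo_tool(plan=[0,0,-15,0,0,0,-40,0,0,0,-75,0,0,0,-110,0,0,0,-146,0,0,0,-146,0,0,0,-146,0])

```text
time_s: 5.05
eef_pos: [516.1, -130.2, 181.7]
orientation: [[-1.0, 0.014, 0.004], [0.014, 1.0, -0.004], [-0.004, -0.004, -1.0]]
wrist_force: [-0.3, -0.8, -4.0]
width: 0.499
```

```bash
python3 -c "
from meas import *
to((533.1,211.2,180),80)"
```

```text
pos [ 516.1 -130.2  181.7] yaw 89.18 t 5.05 F [-0.3 -0.8 -4. ] M [ 0.05 -0.02 -0.  ] w 0.499 Rz [ 0.0036 -0.0036 -1.    ]
plan [-12.1 341.6   0.5] turn 9.18
```

>>> servo_tool(plan=[-12,341,0,9,-12,341,0,9,-12,341,0,9,-12,341,0,9,-12,341,0,9,-12,341,0,9,-12,341,0,9,-12,341,0,9])

```text
time_s: 5.72
eef_pos: [530.6, 200.6, 178.0]
orientation: [[-0.985, 0.17, -0.0], [0.17, 0.985, -0.005], [-0.001, -0.005, -1.0]]
wrist_force: [0.7, 0.2, -2.0]
width: 0.501
```

>>> servo_tool(plan=[0,9,0,0,0,9,0,0,0,9,0,0])

```text
time_s: 5.97
eef_pos: [530.6, 209.1, 175.8]
orientation: [[-0.986, 0.169, -0.004], [0.169, 0.986, -0.007], [0.003, -0.007, -1.0]]
wrist_force: [0.3, -0.9, -2.5]
width: 0.504
```

Run:
```python
from meas import *
to((533.1,211.2,150),80)
s,c=cap("wrist"); save("held.png",c["frame"]); W=world(s,c); z=c["z_map"]; P=W[z>0]; r=np.hypot(*(P[:,:2]-[532,211]).T)
head()
to((533.1,211.2,150),80)
```

```text
pos [530.6 209.1 175.8] yaw 80.29 t 5.9667 F [ 0.3 -0.9 -2.5] M [0.03 0.   0.01] w 0.504 Rz [-0.0039 -0.0069 -1.    ]
plan [-2.1  2.6 25.8] turn 0.29
head ((531.48193359375, 212.11044311523438), (140.42063903808594, 139.0156707763672), 79.47872161865234)
rim [531.75 212.09] 36.36 55.980006207051744
nose 105 [528.04096701 218.19691422  95.09635062] [534.85449159 221.64212244  99.42170195]meas.py:12: RuntimeWarning: Mean of empty slice.
  m=sg*np.cos(a)>.7; aa=np.arctan2(sg*d[m,1],sg*d[m,0]); print("key",sg,m.sum(),np.degrees(aa.mean()),np.degrees(np.percentile(aa,[5,95])))
  ret = ret.dtype.type(ret / rcount)
Traceback (most recent call last):
  File "meas.py", line 12, in head
    m=sg*np.cos(a)>.7; aa=np.arctan2(sg*d[m,1],sg*d[m,0]); print("key",sg,m.sum(),np.degrees(aa.mean()),np.degrees(np.percentile(aa,[5,95])))
                                                                                                                   ~~~~~~~~~~~~~^^^^^^^^^^^
IndexError: index -1 is out of bounds for axis 0 with size 0
```

View pics/held.png

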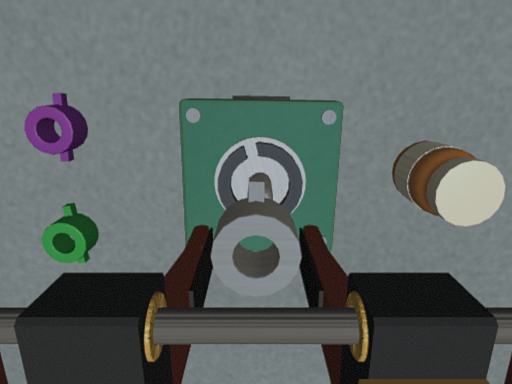

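The held collar shows its top ring at (256,256) and a tab toward the camera at (257,190), with the rim behind at (259,180). I'll measure the collar and the rim in one frame.

```bash
cat >> meas.py <<'E'
def held():
    s,c=cap("wrist"); W=world(s,c); z=c["z_map"]; e=s["eef_pos"]; R=np.array(s["orientation"])
    P=W[z>0]; L=(P-e)@R   # tool coords
    k=(abs(L[:,0])<26)&(abs(L[:,1])<21.5)&(L[:,2]>-20)&(L[:,2]<-9)
    q=L[k]; f=lambda p:(np.hypot(p[:,0]-p[:,0].mean(),p[:,1]))
    A=np.c_[q[:,:2],np.ones(len(q))]; b=np.linalg.lstsq(A,q[:,2],rcond=None)[0]
    for i in range(5):
        g=abs(A@b-q[:,2])<1.; b=np.linalg.lstsq(A[g],q[g,2],rcond=None)[0]
    q=q[g]; print("top plane (tool)",b,"n",len(q),"bbox",q.min(0).round(2),q.max(0).round(2))
    cc,cr=circ(q); print("collar tool",cc,cr)
    cw=R@np.r_[cc,q[:,2].mean()]+e
    rr=np.hypot(*(P[:,:2]-[531.5,212]).T); m=P[(rr<45)&(P[:,2]>53)&(P[:,2]<60)]
    C,r=circ(m); print("collar world",cw.round(2),"rim",C,r,"bbox",m.min(0).round(1),m.max(0).round(1),"diff rim-collar",C-cw[:2])
E
python3 -c "
from meas import *
held(); to((533.1,211.2,150),80)"
```

```text
top plane (tool) [ 1.25823021e-04 -1.12674177e-03 -1.38689520e+01] n 3871 bbox [-20.19 -21.35 -14.88] [ 23.19  21.46 -12.85]
collar tool [ 0.76 -0.45] 22.93
collar world [530.48 207.67 190.58] rim [531.89 212.08] 36.35 bbox [496. 176.  53.] [562.1 248.2  60. ] diff rim-collar [1.4103482  4.41140454]
pos [531.6 207.7 177.1] yaw 80.1 t 6.1167 F [ 0.7 -0.3 -1.5] M [-0.04 -0.01  0.02] w 0.503 Rz [-0.002 -0.006 -1.   ]
plan [-0.9  3.8 27.1] turn 0.1
```

>>> servo_tool(plan=[-1,4,15,0,-1,4,30,0,-1,4,45,0,-1,4,55,0,-1,4,55,0,-1,4,55,0])

```text
time_s: 6.62
eef_pos: [533.0, 210.2, 121.9]
orientation: [[-0.985, 0.173, -0.003], [0.173, 0.985, -0.006], [0.002, -0.007, -1.0]]
wrist_force: [-0.8, 0.2, -2.7]
width: 0.499
```

>>> servo_tool(plan=[0,0,0,0,0,0,0,0])

```text
time_s: 6.78
eef_pos: [533.7, 210.0, 122.8]
orientation: [[-0.985, 0.174, -0.002], [0.174, 0.985, -0.006], [0.001, -0.006, -1.0]]
wrist_force: [-0.1, 0.8, -1.5]
width: 0.499
```

Run:
```python
from meas import *
to((533.2,211.1,110),80)
s,c=cap("wrist"); save("near.png",c["frame"][60:340,130:380]); W=world(s,c); P=W[c["z_map"]>0]
to((533.2,211.1,110),80)
try: held()
except Exception as e: print(e)
```

```text
pos [533.7 210.  122.8] yaw 80.0 t 6.7833 F [-0.1  0.8 -1.5] M [ 0.  0. -0.] w 0.499 Rz [-0.0017 -0.006  -1.    ]
plan [ 0.7  1.  12.8] turn -0.0
pos [533.6 210.2 122.8] yaw 80.01 t 6.8333 F [ 0.5  0.7 -2.4] M [ 0.02 -0.02  0.09] w 0.503 Rz [-0.0016 -0.0059 -1.    ]
plan [ 0.6  0.9 12.7] turn 0.01
top plane (tool) [ 4.94076507e-04 -4.59943994e-03 -1.38844556e+01] n 3854 bbox [-20.79 -21.34 -14.96] [ 22.72  21.45 -12.8 ]
collar tool [ 1.07 -0.66] 22.88
collar world [532.5  209.82 136.64] rim [531.99 212.19] 36.59 bbox [495.9 176.   53. ] [568.1 248.1  59.8] diff rim-collar [-0.5133424   2.36626138]
```

View pics/near.png

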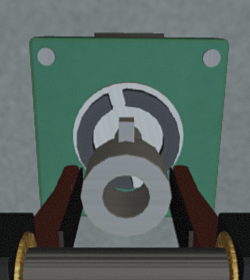

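The spindle nose shows through the bore at (122,184). I'll use depth points inside it for centring.

Run:
```python
from meas import *
s,c=cap("wrist"); W=world(s,c); z=c["z_map"]; e=s["eef_pos"]
r=np.hypot(W[...,0]-532,W[...,1]-211)
m=(z>0)&(r<16)&(W[...,2]<104)&(W[...,2]>60); q=W[m]; print(len(q)); 
h,b=np.histogram(q[:,2],bins=np.arange(60,106,3)); print(dict(zip(b.astype(int),h)))
t=q[q[:,2]>96.5]; print("tip",len(t),t.min(0),t.max(0),t.mean(0))
im=cv2.resize(c["frame"][200:300,200:310],None,fx=6,fy=5); save("bore.png",im)
t=q[(q[:,2]>70)&(q[:,2]<96)]; 
if len(t): print("shaft",t.min(0),t.max(0))
to((533.2,211.1,110),80)
```

```text
38
{np.int64(60): np.int64(13), np.int64(63): np.int64(6), np.int64(66): np.int64(10), np.int64(69): np.int64(3), np.int64(72): np.int64(0), np.int64(75): np.int64(0), np.int64(78): np.int64(0), np.int64(81): np.int64(0), np.int64(84): np.int64(0), np.int64(87): np.int64(0), np.int64(90): np.int64(0), np.int64(93): np.int64(0), np.int64(96): np.int64(6), np.int64(99): np.int64(0), np.int64(102): np.int64(0)}
tip 6 [538.38529147 209.05310886  97.65596663] [538.81594875 211.98391641  98.48183167] [538.55367785 210.52648835  97.97761577]
shaft [524.20518399 217.89797706  70.3370843 ] [525.15728709 219.06195131  71.68835003]
pos [533.5 210.4 122.6] yaw 80.03 t 6.9333 F [ 0.3 -0.4 -2.6] M [0.02 0.   0.06] w 0.496 Rz [-0.0018 -0.0059 -1.    ]
plan [ 0.4  0.8 12.6] turn 0.03
```

View pics/bore.png

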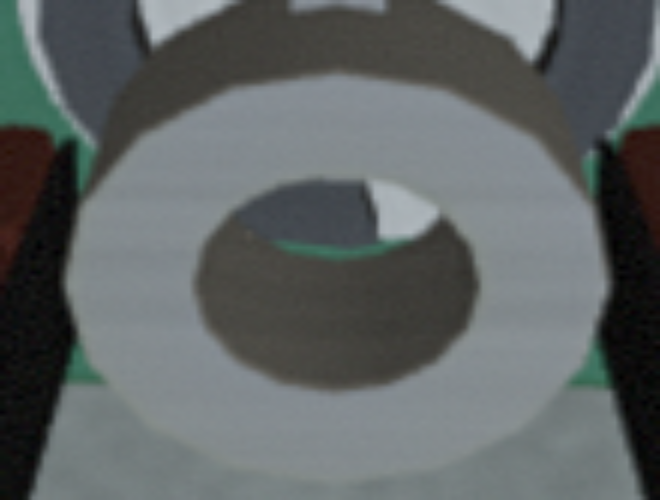

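The bore shows only the far rim and keyway, not the nose, so I'll go by feel.

>>> servo_tool(plan=[0.4,0.8,2,0,0.4,0.8,4,0,0.4,0.8,6,0,0.4,0.8,8,0,0.4,0.8,10,0,0.4,0.8,12,0,0.4,0.8,12,0])

```text
time_s: 7.52
eef_pos: [532.8, 211.0, 110.0]
orientation: [[-0.985, 0.173, -0.003], [0.173, 0.985, -0.006], [0.002, -0.007, -1.0]]
wrist_force: [-0.0, -0.1, -2.3]
width: 0.504
```

```bash
python3 -c "
from meas import *
to((533.2,211.1,105),80)"
```

```text
pos [532.8 211.  110. ] yaw 80.03 t 7.5167 F [-0.  -0.1 -2.3] M [ 0.05  0.04 -0.01] w 0.504 Rz [-0.0028 -0.0063 -1.    ]
plan [-0.3  0.2  5. ] turn 0.03
```

>>> servo_tool(plan=[0,0,1,0,0,0,2,0,0,0,3,0,0,0,4,0,0,0,5,0,0,0,5,0])

```text
time_s: 8.02
eef_pos: [532.7, 210.9, 104.8]
orientation: [[-0.985, 0.173, -0.003], [0.173, 0.985, -0.006], [0.002, -0.007, -1.0]]
wrist_force: [0.1, -0.4, -2.8]
width: 0.497
```

```bash
python3 -c "
from meas import *
to((533.2,211.1,105),80)"
```

```text
pos [532.7 210.9 104.8] yaw 80.03 t 8.0167 F [ 0.1 -0.4 -2.8] M [-0.03  0.    0.04] w 0.497 Rz [-0.0031 -0.0064 -1.    ]
plan [-0.4  0.3 -0.2] turn 0.03
```

>>> servo_tool(plan=[0,0,1.5,0,0,0,3,0,0,0,4.5,0,0,0,6,0,0,0,7.5,0,0,0,9,0,0,0,9,0])

```text
time_s: 8.6
eef_pos: [532.5, 210.8, 95.4]
orientation: [[-0.985, 0.173, -0.003], [0.173, 0.985, -0.007], [0.002, -0.007, -1.0]]
wrist_force: [0.4, 0.1, -3.0]
width: 0.501
```

```bash
python3 -c "
from meas import *
to((533.2,211.1,80),80)"
```

```text
pos [532.5 210.8  95.4] yaw 80.03 t 8.6 F [ 0.4  0.1 -3. ] M [-0.02  0.05 -0.05] w 0.501 Rz [-0.0035 -0.0066 -1.    ]
plan [-0.6  0.5 15.4] turn 0.03
```

>>> servo_tool(plan=[0,0.1,2,0,0,0.1,4,0,0,0.1,6,0,0,0.1,8,0,0,0.1,10,0,0,0.1,12,0,0,0.1,14,0,0,0.1,15,0])

```text
time_s: 9.27
eef_pos: [532.4, 210.7, 80.1]
orientation: [[-0.985, 0.173, -0.004], [0.173, 0.985, -0.007], [0.003, -0.007, -1.0]]
wrist_force: [0.6, 0.5, -2.5]
width: 0.502
```

```bash
python3 -c "
from meas import *
to((533.2,211.1,72),80)"
```

```text
pos [532.4 210.7  80.1] yaw 80.03 t 9.2667 F [ 0.6  0.5 -2.5] M [ 0.   -0.    0.01] w 0.502 Rz [-0.0038 -0.0067 -1.    ]
plan [-0.8  0.6  8.1] turn 0.03
```

Still free. Next I'll approach the rim, with contact expected at TCP z of about 72.

>>> servo_tool(plan=[0,0.1,1,0,0,0.1,2,0,0,0.1,3,0,0,0.1,4,0,0,0.1,5,0,0,0.1,6,0,0,0.1,6.5,0])

```text
time_s: 9.85
eef_pos: [532.3, 210.8, 73.5]
orientation: [[-0.985, 0.173, -0.004], [0.173, 0.985, -0.007], [0.003, -0.007, -1.0]]
wrist_force: [-0.8, -0.3, -2.1]
width: 0.501
```

>>> servo_tool(plan=[0,0,0.5,0,0,0,1,0,0,0,1.5,0])

```text
time_s: 10.1
eef_pos: [532.3, 210.8, 71.9]
orientation: [[-0.985, 0.173, -0.004], [0.173, 0.985, -0.007], [0.003, -0.007, -1.0]]
wrist_force: [-1.5, -0.4, 3.4]
width: 0.499
```

Contact at 6 N net, exactly at riding height. Now I'll turn toward the keyway (yaw 95) under light pressure.

>>> servo_tool(plan=[0,0,0.3,-2,0,0,0.3,-4,0,0,0.3,-6,0,0,0.3,-8,0,0,0.3,-10,0,0,0.3,-11,0,0,0.3,-11,0,0,0.3,-11])

```text
time_s: 10.77
eef_pos: [532.6, 210.9, 71.9]
orientation: [[-1.0, -0.017, -0.003], [-0.017, 1.0, -0.007], [0.003, -0.006, -1.0]]
wrist_force: [0.0, -0.8, 0.3]
width: 0.499
```

```bash
python3 -c "
from meas import *
to((533.2,211.1,72),95)"
```

```text
pos [532.6 210.9  71.9] yaw 90.98 t 10.7667 F [ 0.  -0.8  0.3] M [-0.05 -0.06 -0.04] w 0.499 Rz [-0.0034 -0.0065 -1.    ]
plan [-0.6  0.2 -0.1] turn -4.02
```

>>> servo_tool(plan=[0,0,0.8,-0.5,0,0,0.8,-1,0,0,0.8,-1.5,0,0,0.8,-2,0,0,0.8,-2.5,0,0,0.8,-3,0,0,0.8,-3,0,0,0.8,-3])

```text
time_s: 11.43
eef_pos: [532.4, 211.0, 70.8]
orientation: [[-0.998, -0.069, -0.004], [-0.069, 0.998, -0.006], [0.004, -0.006, -1.0]]
wrist_force: [0.2, 0.2, -2.5]
width: 0.498
```

```bash
python3 -c "
from meas import *
to((533.2,211.1,72),95)"
```

```text
pos [532.4 211.   70.8] yaw 93.98 t 11.4333 F [ 0.2  0.2 -2.5] M [0.13 0.03 0.09] w 0.498 Rz [-0.0037 -0.0064 -1.    ]
plan [-0.8  0.  -1.2] turn -1.02
```

It has entered the keyways: z is below riding height and the force is back to the collar's weight alone. I'll centre it and lower.

>>> servo_tool(plan=[0,0,0.5,-0.5,0,0,1,-0.5,0,0,1.5,-0.5,0,0,2,-0.5,0,0,2.5,-0.5,0,0,3,-0.5])

```text
time_s: 11.93
eef_pos: [532.4, 211.0, 67.8]
orientation: [[-0.997, -0.078, -0.004], [-0.078, 0.997, -0.006], [0.004, -0.006, -1.0]]
wrist_force: [-0.2, 0.8, -2.6]
width: 0.504
```

```bash
python3 -c "
from meas import *
to((533.2,211.1,62),95)"
```

```text
pos [532.4 211.   67.8] yaw 94.47 t 11.9333 F [-0.2  0.8 -2.6] M [ 0.12 -0.04  0.03] w 0.504 Rz [-0.0037 -0.0063 -1.    ]
plan [-0.8  0.1  5.8] turn -0.53
```

>>> servo_tool(plan=[0,0,0.7,0,0,0,1.4,0,0,0,2.1,0,0,0,2.8,0,0,0,3.5,0,0,0,4.2,0,0,0,4.8,0])

```text
time_s: 12.52
eef_pos: [532.4, 211.0, 62.9]
orientation: [[-0.997, -0.078, -0.004], [-0.078, 0.997, -0.006], [0.004, -0.006, -1.0]]
wrist_force: [0.9, 0.5, -1.5]
width: 0.503
```

>>> servo_tool(plan=[0,0,0.5,0,0,0,1,0,0,0,1.3,0])

```text
time_s: 12.77
eef_pos: [532.5, 211.0, 62.0]
orientation: [[-0.997, -0.078, -0.003], [-0.078, 0.997, -0.006], [0.004, -0.006, -1.0]]
wrist_force: [-2.0, -1.0, 5.6]
width: 0.5
```

```bash
python3 -c "
from meas import *
to((533.2,211.1,62),95)"
```

```text
pos [532.5 211.   62. ] yaw 94.48 t 12.7667 F [-2.  -1.   5.6] M [0.02 0.34 0.01] w 0.5 Rz [-0.0035 -0.0063 -1.    ]
plan [-0.7  0.1 -0. ] turn -0.52
```

Seated: 10 mm below riding, 8 N net. Now release and withdraw upward.

>>> servo_tool(plan=[0,0,0,0,0,0,0,0,0,0,0,0,0,0,0,0,0,0,0,0,0,0,0,0,0,0,0,0,0,0,0,0], grip=1)

```text
time_s: 13.43
eef_pos: [532.5, 211.0, 62.0]
orientation: [[-0.997, -0.078, -0.004], [-0.078, 0.997, -0.006], [0.004, -0.006, -1.0]]
wrist_force: [0.8, 0.1, -0.4]
width: 0.991
```

>>> servo_tool(plan=[0,0,-5,0,0,0,-20,0,0,0,-45,0,0,0,-80,0,0,0,-120,0,0,0,-160,0,0,0,-195,0,0,0,-195,0])

```text
time_s: 14.1
eef_pos: [536.8, 213.7, 265.1]
orientation: [[-0.997, -0.078, 0.008], [-0.078, 0.997, -0.002], [-0.008, -0.002, -1.0]]
wrist_force: [1.7, 1.2, 0.6]
width: 1.0
```

>>> servo_tool(plan=[0,0,0,0,0,0,0,0,0,0,0,0])

```text
time_s: 14.35
eef_pos: [536.3, 213.5, 264.3]
orientation: [[-0.997, -0.078, 0.007], [-0.078, 0.997, -0.002], [-0.007, -0.003, -1.0]]
wrist_force: [0.5, 0.1, 0.1]
width: 1.001
```

Run:
```python
from meas import *
to((532,211,260),94)
s,c=cap("wrist"); W=world(s,c);P=W[c["z_map"]>0]; save("end.png",c["frame"])
r=np.hypot(*(P[:,:2]-[532,211.5]).T)
q=P[(r<24)&(P[:,2]>70)&(P[:,2]<84)]; k=np.hypot(*(q[:,:2]-[532,211.5]).T)>12.5; t=q[k]
A=np.c_[t[:,:2]-t[:,:2].mean(0),np.ones(len(t))]; b=np.linalg.lstsq(A,t[:,2],rcond=None)[0]
print("collar top",len(t),np.median(t[:,2]),"tilt",b[:2],circ(q))
q=P[(r<42)&(r>27)&(P[:,2]>53)&(P[:,2]<60)]; print("rim",circ(q),np.median(q[:,2]))
```

```text
pos [536.3 213.5 264.3] yaw 94.48 t 14.35 F [0.5 0.1 0.1] M [ 0.04  0.04 -0.01] w 1.001 Rz [ 0.0072 -0.0023 -1.    ]
plan [ 4.5 -2.1  4.3] turn 0.48
collar top 909 75.89766681735637 tilt [ 0.0122062  -0.00228403] (array([531.61, 211.53]), 21.97)
rim (array([532.05, 211.81]), 36.49) 55.97663696433165
```

View pics/end.png

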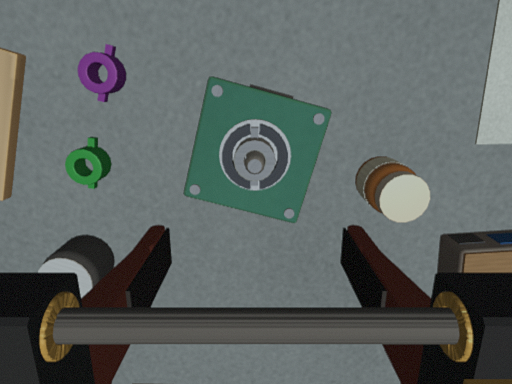

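The collar is home at (254,157). Both tabs are in the keyways and its top is at z = 75.9 mm (76 expected). The jar, tin and look-alikes are undisturbed.

```bash
python3 -c "
from cell import ctrl
print(ctrl.close_job())"
```

```text
the job is handed in; nothing more can be done
None
```

The collar is on the spindle and fully home, and I handed the job in at about 14 s on the robot's clock. The hand-in reports no verdict.

**What I did:** I gripped the steel collar on the board and lowered it over the spindle with no contact on the way down. The tabs landed on the rim at riding height with about 6 N. I turned it about 14° under light pressure until they fell into the keyways. I then lowered it to the seat, which it met 10 mm below riding height at about 8 N, let go and raised the arm clear.

**Last checks:**
- **Height:** the collar's top measured 75.9 mm, against 76 mm when home.
- **Centring:** it sat about 0.5 mm off the rim's centre.
- **Tilt:** about 0.012 rad.
- **Arm:** the wrist force was back to about 0 N with the fingers fully open.
- **Bystanders:** the gum jar and ink tin looked undisturbed in the last picture. The brush was not in that view, but the arm never went near it.

**What disagreed or failed:** the top and wrist cameras differed by about 2 mm on where the head is. I worked from collar-to-head offsets in the wrist camera and settled the fit by feel. A wrist-camera script stopped with an error on its keyway check because the held collar hid the keyways. I had already measured their angle before that.

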